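# Rack the case-press dies in order of size

### The job

Put the five loose white press dies away on the wooden rack, one upright and centred on each ring mark, in order of size: the largest beside the round brass stop, then smaller and smaller, the smallest next to the low aluminium block. Let go of them all, and leave the watch movement and the loupe where they are.

Things in the scene. Friction and masses are not known exactly. Their poses are not given: they have to be found in the camera images.
- die58: case-press die, the largest of five: a white nylon disc 58 mm in diameter and 10 mm thick lying flat, with an upright aluminium shank, 12 mm in diameter, standing 32 mm above the disc's centre (42 mm tall in all). Loose, 14 to 68 g. Origin: centre of the disc's underside; z up along the shank
- die49: case-press die, the second largest of five: a white nylon disc 49 mm in diameter and 10 mm thick lying flat, with an upright aluminium shank, 12 mm in diameter, standing 32 mm above the disc's centre (42 mm tall in all). Loose, 14 to 68 g. Origin: centre of the disc's underside; z up along the shank
- die40: case-press die, the middle of five: a white nylon disc 40 mm in diameter and 10 mm thick lying flat, with an upright aluminium shank, 12 mm in diameter, standing 32 mm above the disc's centre (42 mm tall in all). Loose, 14 to 68 g. Origin: centre of the disc's underside; z up along the shank
- die31: case-press die, the second smallest of five: a white nylon disc 31 mm in diameter and 10 mm thick lying flat, with an upright aluminium shank, 12 mm in diameter, standing 32 mm above the disc's centre (42 mm tall in all). Loose, 14 to 68 g. Origin: centre of the disc's underside; z up along the shank
- die22: case-press die, the smallest of five: a white nylon disc 22 mm in diameter and 10 mm thick lying flat, with an upright aluminium shank, 12 mm in diameter, standing 32 mm above the disc's centre (42 mm tall in all). Loose, 14 to 68 g. Origin: centre of the disc's underside; z up along the shank
- rack: fixed flat strip of dark wood, 70 mm wide (its x), 450 mm long (its y), 12 mm thick. Origin: centre of its underside; z up. Five pale ring marks, 18 mm across, lie on its flat top along its middle line (x = 0) at y = -136, -68, 0, 68 and 136 mm. One end (y = 204 or -204 mm) carries the brass stop, the other a low aluminium block (44 x 18 x 8 mm); which has which changes
- stop: round brass post fixed upright on the rack's top at one of its ends, 24 mm across at the foot, 32 mm tall. Origin: centre of its underside, on the rack's middle line, 68 mm beyond the nearest ring mark
- movement: watch movement (brass disc 32 mm across) on a loose black holder 44 x 40 x 10 mm, 15 mm high over the disc, standing near the dies; to be left alone. Origin: centre of its underside
- loupe: watchmaker's loupe: loose black cup 30 mm across at the foot, 26 mm high, narrowing upward, standing near the dies; to be left alone. Origin: centre of its underside

How it is judged:
By the outcome, as a careful person would: the job done as asked, in the order asked, and still so for the second after the job is handed in, with the robot touching nothing.
It also fails if it takes over 99 s, if anything falls off the work surface, if the arm or the gripper's body presses on something with over 40 N, if the wrist force passes 120 N, or if a joint passes its speed limit or range.

### The arm

A 6-joint arm with a two-finger parallel gripper is mounted at the origin on the work surface. World frame = base frame: x ahead of the robot, y to its left, z up, the work surface at z = 0. Lengths are in m, angles in rad, forces in N, time in s.
With the tool pointing down it reaches from about 0.325 to 0.775 m from the base axis. Payload 9.3 kg.
Tool frame: the origin (TCP) lies at the very end of the fingers, on their centre line; the grasp point (between the pads) lies 19 mm behind it; z points along the fingers, y is the line along which they close (so a half turn about z gives the same grasp; the last joint's range is limited). The gripper opens to 85 mm and grips with 20 to 120 N. Pads are 22 mm wide; open, the fingers measure 114 mm over their backs; the gripper's body (76 mm by 85 mm) begins 54 mm behind the grasp point. The pads swing forward as they close: fully open they stand 13 mm farther back than shut.
Start: joints at [-1.492, 0.259, 0.021, 1.334, 0, 1.418], TCP at [0.126, -0.535, 0.208] pointing down, gripper open.
Joint ranges: [-3.04, 3.04], [-0.91, 1.82], [-1.04, 1.36], [-1.92, 1.95], [-1.52, 1.45], [-3.14, 3.14]. Speed limits (rad/s): [2.22, 2.22, 2.79, 3.14, 3.14, 3.14].

### API

Orientations are given as a rotation vector (axis times angle).
In Python, from cell import robot, optics, spotter gives the robot as it stands.
- The arm moves only by the shell command python3 -m creep 'ROWS' [FORCE]. ROWS is a JSON object of lists of equal length, an entry for each row: "xyz": the shift along the tool's x, y, z in mm, a list of three; "spin": the turn about the tool's z in degrees; "jaw": the opening, from -1 (shut) to 1 (fully open). A call has 1 to 8 rows; each row shifts and turns the commanded pose from where the row before left it, along the tool's axes as they then stand; what a row does not reach is not made up. A row lasts 1/8 s, in which the tool goes at most 62.5 mm and 10.7 degrees, less where a joint would pass 70% of its speed; a pose out of reach is approached as far as the arm can. A call with a gripper value outside its range is refused whole. The fingers move at their own pace and stop on an object; FORCE is the grip in N (left out, the last holds). Time passes only in rows, so rows that do not move let the fingers close. It gives the time, the measured TCP pose, the force, the opening and the grip force at its end, in the units of the state.
- robot.get_obs(): the state, without advancing time (a new reading comes with each control period).
- optics.capture(name): name is "scene" or "top" or "wrist"; returns a dict with "pixels" (480x640x3 uint8, red, green, blue), "z_map" (480x640 float32, m along the optical axis (not along the pixel's ray), 0 where there is no reading), "camera_matrix" (3x3 intrinsics, pixels), "eye" and "attitude" of the camera in the world; the wrist camera has in their place "T_tool_cam" (4x4, takes a point from camera to tool coordinates, whose origin is the TCP and whose axes are the flange's). Camera axes: x right, y down, z forward; pixel columns grow to the right and rows downward; lengths in m; the calibration is good to about 2 mm. A picture is of the moment at which its call begins: read the wrist's pose just before it.
- robot.sign_off(): hands the job in; it is judged then, once.
Trained networks look in a picture, given as the dict that the camera call returned (one of the last four; its "shot" number tells which), for a name from the list of things; names that differ only in an ending like _2 or _b are one class to them, and where a whole thing is asked for, a point or a joint stands for the part that bears it (a point fixed in the world has none). Each returns a list of dicts, best first, with "p" (0 to 1); they miss things now and then, are a little off and sometimes report something else, mostly with a low value. They report only what shows in the picture. A call takes as long as a camera call.
- spotter.regions_of(picture, target): "region" (480x640 bool, what is visible of it) and "xy" ([column, row] in pixels, amid what is visible of it).
- spotter.tip_of(picture, target): "xy" ([column, row] in pixels: a listed point, or the origin of a listed thing).
The state is a dict: "t": time; "joint_positions": joint angles; "joint_velocities": joint speeds; "effort": joint torques, N m; "eef_pos": TCP position; "tool_rot": TCP orientation; "contact_force": force on the tool from outside, world axes, zero at the start; "wrist_torque": the same for the moment, N m; "gripper_width": opening from 0.0 (shut) to 1.0 (fully open); "finger_force": force on a finger pad.
Only numpy, scipy, OpenCV 4.12 (cv2) and the standard library are available. Lean on these libraries where they do the work, as an engineer would, in place of code of your own. Each camera call takes 0.05 s, during which the arm holds its last target. There are 200 camera calls.

## Working session

There is one attempt and no reset: what is moved stays moved. The work goes in short steps, Python scripts to look and compute and a shell command to move; the robot and the scene stay as the last step left them, time stands still between calls to the robot, and variables do not carry over. Pictures are saved under pics/ and viewed, at most 14 in all, crops included, and the job is handed in when it is done.

```bash
ls; mkdir -p pics
cat > h.py <<'E'
import numpy as np, cv2
from cell import robot, optics, spotter
from scipy.spatial.transform import Rotation as R
def rot(a):
    a=np.asarray(a,float)
    return a if a.shape==(3,3) else R.from_rotvec(a).as_matrix()
def cloud(p):
    K=p["camera_matrix"];z=p["z_map"];v,u=np.indices(z.shape)
    c=np.stack([(u-K[0,2])/K[0,0]*z,(v-K[1,2])/K[1,1]*z,z],-1)
    if "eye" in p: return c@rot(p["attitude"]).T+np.asarray(p["eye"])
    T=p["T_tool_cam"];o=p["obs"]
    c=c@T[:3,:3].T+T[:3,3]
    return c@rot(o["tool_rot"]).T+np.asarray(o["eef_pos"])
def cap(n,save=None):
    o=robot.get_obs();p=optics.capture(n)
    if n=="wrist":p["obs"]=o
    if save:cv2.imwrite("pics/"+save,p["pixels"][:,:,::-1])
    return p
E
python3 - <<'E'
from h import *
o=robot.get_obs();print(o)
for n in("top","scene"):
    p=cap(n,n+"0.png");print(n,p["eye"],p["attitude"]);W=cloud(p)
    for t in("die58","die49","die40","die31","die22","rack","stop","movement","loupe"):
        for r in spotter.regions_of(p,t)[:2]:
            m=r["region"]&(p["z_map"]>0);q=W[m]
            if len(q)==0: print(t,r["p"],r["xy"],"nodepth");continue
            print(t,round(r["p"],2),np.round(r["xy"]),m.sum(),np.round(np.median(q,0),3),np.round(np.percentile(q,[2],0)[0],3),np.round(np.percentile(q,[98],0)[0],3))
E
```

```text
pics
{'t': 0.0, 'joint_positions': array([-1.49163315e+00,  2.59198913e-01,  2.07348596e-02,  1.33371881e+00,
       -1.04212722e-05,  1.41819705e+00]), 'joint_velocities': array([-0.00035902, -0.00054572,  0.00080321, -0.00170751, -0.000982  ,
        0.00124435]), 'effort': array([-2.09454661e-04, -5.55639660e+01,  3.44522381e+01,  1.35354936e-02,
       -1.32008222e-04,  4.98569293e-07]), 'eef_pos': array([ 0.1262973 , -0.53496206,  0.20755196]), 'tool_rot': array([-3.11914619e+00, -3.63077142e-01, -6.35658060e-05]), 'contact_force': array([0.30630894, 0.38056089, 0.10758915]), 'wrist_torque': array([ 0.03265267, -0.01113758,  0.03340687]), 'finger_force': 0.0, 'gripper_width': 0.9980009358472334}
top [ 0.35527192 -0.01910739  0.97665236] [-2.09777175  2.11189597 -0.17945022]
die58 0.78 [333. 288.] 601 [ 0.454 -0.022  0.01 ] [ 0.433 -0.043  0.002] [ 0.478 -0.     0.043]
die58 0.71 [490. 297.] 856 [ 0.436 -0.299  0.01 ] [ 0.412 -0.327  0.005] [ 0.463 -0.274  0.042]
die49 0.78 [333. 288.] 601 [ 0.454 -0.022  0.01 ] [ 0.433 -0.043  0.002] [ 0.478 -0.     0.043]
die49 0.71 [490. 297.]
[... 1979 characters left out ...]
  0.011] [ 0.411 -0.331  0.002] [ 0.466 -0.279  0.043]
die31 0.87 [278. 253.] 503 [ 0.46  -0.028  0.011] [ 0.435 -0.048  0.002] [ 0.479 -0.003  0.042]
die22 0.87 [127. 334.] 1282 [ 0.442 -0.307  0.011] [ 0.411 -0.331  0.002] [ 0.466 -0.279  0.043]
die22 0.87 [278. 253.] 503 [ 0.46  -0.028  0.011] [ 0.435 -0.048  0.002] [ 0.479 -0.003  0.042]
rack 0.58 [322. 312.] 10141 [ 0.619 -0.097  0.012] [ 0.559 -0.265  0.003] [0.681 0.153 0.014]
stop 0.62 [434. 242.] 187 [0.66  0.149 0.025] [0.647 0.144 0.009] [0.667 0.174 0.044]
movement 0.83 [299. 225.] 357 [0.432 0.061 0.011] [0.403 0.048 0.002] [0.448 0.084 0.018]
loupe 0.56 [333. 180.] 169 [0.373 0.238 0.017] [0.358 0.231 0.002] [0.382 0.257 0.027]
```

View pics/top0.png

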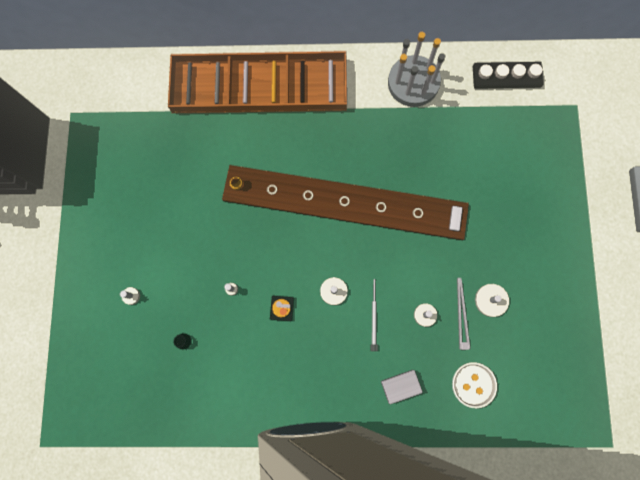

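Run:
```python
from h import *
p=cap("top");W=cloud(p)
for r in spotter.regions_of(p,"die58"):
    m=r["region"]&(p["z_map"]>0);q=W[m]
    d=q[(q[:,2]>.004)&(q[:,2]<.014)];s=q[q[:,2]>.025]
    (c,rad)=cv2.minEnclosingCircle(d[:,:2].astype(np.float32)*1000)
    # area: project disc plane
    print(round(r["p"],2),np.round(r["xy"]),m.sum(),"circ",np.round(c,1),round(2*rad,1),"shank",len(s),np.round(s.mean(0),4) if len(s) else None, [np.round(t["xy"]) for t in spotter.tip_of(p,"die58")[:0]])
h=(W[...,2]>.025)&(W[...,0]<.8)&(W[...,0]>.2)
n,l,st,ce=cv2.connectedComponentsWithStats(h.astype(np.uint8))
for i in range(1,n):
    if st[i,4]>8:print(st[i,4],np.round(ce[i]),np.round(np.median(W[l==i],0),4))
# rack line
r=spotter.regions_of(p,"rack")[0];m=r["region"]&(abs(W[...,2]-.012)<.005)
print(cv2.minAreaRect((W[m][:,:2]*1000).astype(np.float32)))
cv2.imwrite("pics/rack.png",cv2.resize(p["pixels"][130:260,210:490,::-1],None,fx=2.8,fy=2.8,interpolation=cv2.INTER_CUBIC))
```

```text
0.77 [337. 288.] 582 circ [455.8 -21.4] 48.6 shank 43 [ 0.455  -0.0215  0.0406] []
0.76 [129. 294.] 249 circ [448.8 345. ] 30.7 shank 57 [0.4491 0.3435 0.0381] []
0.61 [231. 287.] 100 circ [462.1 162.5] 20.4 shank 45 [0.4601 0.1612 0.0395] []
0.59 [430. 318.] 415 circ [ 412.4 -183. ] 40.1 shank 51 [ 0.4122 -0.182   0.0401] []
0.56 [493. 298.] 873 circ [ 438.  -301.1] 58.1 shank 56 [ 0.4373 -0.3     0.0392] []
3952 [ 18. 141.] [0.7157 0.5306 0.0889]
25 [237. 183.] [0.6498 0.1517 0.0339]
49 [229. 288.] [0.46   0.162  0.0418]
43 [334. 290.] [ 0.4543 -0.0219  0.0418]
62 [125. 295.] [0.4495 0.3434 0.0409]
56 [496. 299.] [ 0.4371 -0.2995  0.0411]
51 [428. 314.] [ 0.4123 -0.1817  0.0416]
14 [181. 336.] [0.3776 0.245  0.0265]
9 [182. 346.] [0.3605 0.2408 0.027 ]
8872 [348. 455.] [ 0.242  -0.029   0.3512]
((620.6715698242188, -42.57255554199219), (450.0666809082031, 71.77157592773438), 79.8652572631836)
```

View pics/rack.png

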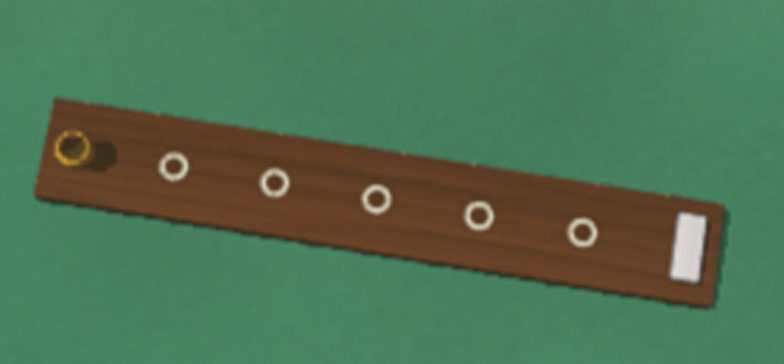

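The top view shows the five dies: 58 at (492,300), 49 at (334,291), 40 at (426,315), 31 at (130,296) and 22 at (231,288). The brass stop is at the left end of the rack (236,183) and the aluminium block at the right end (456,217). The enclosing circles match the given diameters. Next I'll measure the rings.

```bash
cat >> h.py <<'E'
def rings(p,zr=.012,save=None):
    K=p["camera_matrix"];A=rot(p["attitude"]);e=np.asarray(p["eye"])
    g=p["pixels"];r=spotter.regions_of(p,"rack")[0]["region"].astype(np.uint8)
    r=cv2.morphologyEx(r,cv2.MORPH_CLOSE,np.ones((15,15)))
    b=((g.min(-1)>110)&(r>0)).astype(np.uint8);b=cv2.morphologyEx(b,cv2.MORPH_CLOSE,np.ones((3,3)))
    out=[]
    for c in cv2.findContours(b,cv2.RETR_EXTERNAL,cv2.CHAIN_APPROX_NONE)[0]:
        if cv2.contourArea(c)<30: continue
        u,v=c[:,0,:].min(0)/2+c[:,0,:].max(0)/2
        d=A@np.array([(u-K[0,2])/K[0,0],(v-K[1,2])/K[1,1],1]);out.append((u,v,*(e+d*(zr-e[2])/d[2])))
    return np.array(out)
def go(*t):
    o=robot.get_obs();M=rot(o["tool_rot"]);pos=np.array(o["eef_pos"])
    hd=np.degrees(np.arctan2(M[1,0],M[0,0]))
    print("pos",np.round(pos,4),"heading x",round(hd,2),"tilt",np.round(M[:,2],4),"w",round(o["gripper_width"],3),"ff",round(o["finger_force"],1),"t",o["t"])
    for q in t:
        print(q,"->",np.round(M.T@(np.array(q)-pos)*1000,1));pos=np.array(q)
E
python3 - <<'E'
from h import *
print(np.round(rings(cap("top")),4)); go()
E
python3 -m creep '{"xyz":[[0,0,0],[0,0,0],[0,0,0],[0,0,0],[0,0,0],[0,0,0],[0,0,0],[0,0,0]],"spin":[-9,-9,-9,-9,-9,-9,-9,-3.6],"jaw":[0.3,0.3,0.3,0.3,0.3,0.3,0.3,0.3]}' 50
python3 - <<'E'
from h import *
go([.4375,-.300,.12])
E
```

```text
[[ 4.175e+02  2.125e+02  5.983e-01 -1.759e-01  1.200e-02]
 [ 4.550e+02  2.180e+02  5.872e-01 -2.434e-01  1.200e-02]
 [ 3.805e+02  2.065e+02  6.103e-01 -1.088e-01  1.200e-02]
 [ 3.440e+02  2.005e+02  6.225e-01 -4.210e-02  1.200e-02]
 [ 3.075e+02  1.945e+02  6.348e-01  2.520e-02  1.200e-02]
 [ 2.715e+02  1.895e+02  6.452e-01  9.220e-02  1.200e-02]]
pos [ 0.1264 -0.5353  0.2081] heading x 13.28 tilt [-0.e+00  1.e-04 -1.e+00] w 0.999 ff 0.0 t 1.5
t: 2.5
eef_pos: [0.1263, -0.5353, 0.2082]
tool_rot: [-2.405, -2.021, -0.0]
contact_force: [-0.4, 0.8, 0.6]
gripper_width: 0.651
finger_force: 0.0
pos [ 0.1263 -0.5353  0.2082] heading x 80.07 tilt [ 0.  0. -1.] w 0.651 ff 0.0 t 2.5
[0.4375, -0.3, 0.12] -> [285.4 265.9  88.2]
```

```bash
python3 -m creep '{"xyz":[[36,33,11],[36,33,11],[36,33,11],[36,33,11],[36,33,11],[36,34,11],[36,34,11],[33,33,11]],"spin":[0,0,0,0,0,0,0,0],"jaw":[0,0,0,0,0,0,0,0]}'
python3 -m creep '{"xyz":[[0,0,0],[0,0,0],[0,0,0]],"spin":[0,0,0],"jaw":[0,0,0]}'
python3 - <<'E'
from h import *
p=cap("wrist","w58.png");W=cloud(p)
go([.4375,-.300,.12],[.4375,-.300,.014])
s=(W[...,2]>.036)&(W[...,2]<.047)&(np.hypot(W[...,0]-.4375,W[...,1]+.3)<.03)
print(s.sum(),np.round(W[s].mean(0),4),np.round((W[s].min(0)+W[s].max(0))/2,4))
d=(W[...,2]>.006)&(W[...,2]<.014)&(np.hypot(W[...,0]-.4375,W[...,1]+.3)<.045)
print(cv2.minEnclosingCircle((W[d][:,:2]*1000).astype(np.float32)))
E
```

```text
t: 3.5
eef_pos: [0.4396, -0.3003, 0.12]
tool_rot: [2.408, 2.017, 0.0]
contact_force: [0.0, -0.7, -0.1]
gripper_width: 0.498
finger_force: 0.0
t: 3.88
eef_pos: [0.4377, -0.3023, 0.1205]
tool_rot: [2.41, 2.015, -0.0]
contact_force: [0.3, -0.8, -0.5]
gripper_width: 0.497
finger_force: 0.0
pos [ 0.4376 -0.3023  0.1205] heading x 79.79 tilt [ 3.e-04 -5.e-04 -1.e+00] w 0.501 ff 0.0 t 3.925
[0.4375, -0.3, 0.12] -> [ 2.2 -0.5  0.5]
[0.4375, -0.3, 0.014] -> [  0.  -0. 106.]
210 [ 0.4398 -0.3009  0.0415] [ 0.4397 -0.3017  0.0401]
((439.5103759765625, -301.88543701171875), 29.033706665039062)
```

View pics/w58.png

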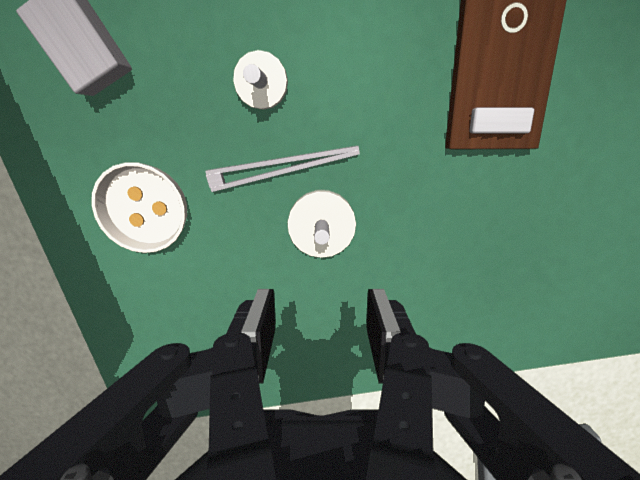

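```bash
python3 -m creep '{"xyz":[[1,1.5,40],[0,0,40],[0,0,20],[0,0,6.5],[0,0,0],[0,0,0],[0,0,0],[0,0,0]],"spin":[0,0,0,0,0,0,0,0],"jaw":[0,0,0,0,0,-1,-1,-1]}' 50
python3 -m creep '{"xyz":[[0,0,0],[0,0,0],[0,0,0],[0,0,-20],[0,0,-50],[0,0,-30],[0,0,0],[0,0,0]],"spin":[0,0,0,0,0,0,0,0],"jaw":[-1,-1,-1,-1,-1,-1,-1,-1]}'
python3 - <<'E'
from h import *
go([.646,.0916,.114])
E
```

```text
t: 4.92
eef_pos: [0.4403, -0.3012, 0.0145]
tool_rot: [2.407, 2.016, -0.0]
contact_force: [-1.4, 0.5, 5.3]
gripper_width: 0.086
finger_force: 49.0
t: 5.92
eef_pos: [0.4396, -0.3004, 0.113]
tool_rot: [-2.408, -2.016, 0.0]
contact_force: [0.4, -0.3, -0.4]
gripper_width: 0.091
finger_force: 48.8
pos [ 0.4396 -0.3004  0.113 ] heading x 79.89 tilt [-5.e-04  6.e-04 -1.e+00] w 0.091 ff 48.8 t 5.925
[0.646, 0.0916, 0.114] -> [422.1 134.3  -0.8]
```

```bash
python3 -m creep '{"xyz":[[42,13.4,0],[42,13.4,0],[42,13.4,0],[42,13.4,0],[42,13.4,0],[42,13.4,0],[42,13.4,0],[42,13.4,0]],"spin":[0,0,0,0,0,0,0,0],"jaw":[-1,-1,-1,-1,-1,-1,-1,-1]}'
python3 -m creep '{"xyz":[[42,13.4,0],[42,13.4,0],[2,0,0],[0,0,0],[0,0,0],[0,0,0]],"spin":[0,0,0,0,0,0],"jaw":[-1,-1,-1,-1,-1,-1]}'
python3 - <<'E'
from h import *
p=cap("wrist","w58b.png");W=cloud(p)
go([.646,.0916,.114])
E
```

```text
t: 6.92
eef_pos: [0.6043, 0.0127, 0.112]
tool_rot: [-2.407, -2.016, 0.003]
contact_force: [0.2, -0.6, -0.7]
gripper_width: 0.086
finger_force: 48.9
t: 7.68
eef_pos: [0.6458, 0.0902, 0.1138]
tool_rot: [2.41, 2.015, -0.0]
contact_force: [0.2, 0.0, -0.6]
gripper_width: 0.088
finger_force: 48.9
pos [0.6458 0.0903 0.1139] heading x 79.81 tilt [ 2.e-04 -0.e+00 -1.e+00] w 0.086 ff 48.9 t 7.725
[0.646, 0.0916, 0.114] -> [ 1.3 -0.1 -0.1]
```

View pics/w58b.png

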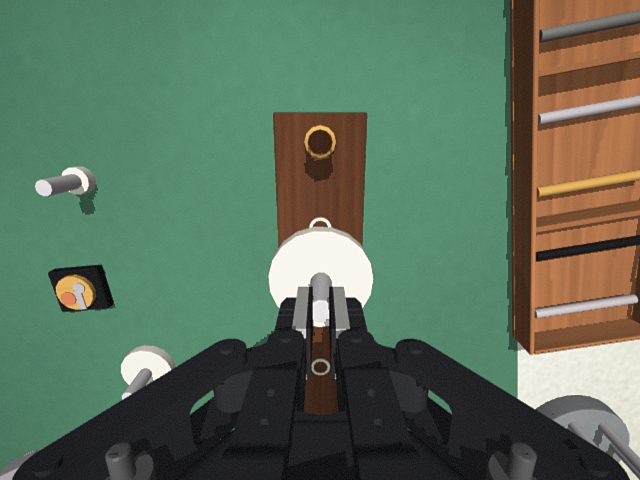

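The 58 die is held upright, with its disc at (321,278). The target ring's edge shows at (320,222), the stop at (320,142) and the next ring at (320,367).

```bash
cat >> h.py <<'E'
def ray(p,u,v,z):
    K=p["camera_matrix"];T=p["T_tool_cam"];o=p["obs"];M=rot(o["tool_rot"])
    d=M@T[:3,:3]@np.array([(u-K[0,2])/K[0,0],(v-K[1,2])/K[1,1],1]);e=M@T[:3,3]+o["eef_pos"]
    return e+d*(z-e[2])/d[2]
def held(p):  # held disc centre in tool frame, mm, from depth
    W=cloud(p);o=p["obs"];L=(W-o["eef_pos"])@rot(o["tool_rot"])*1000
    g=p["pixels"].min(-1)>150
    m=g&(np.hypot(L[...,0],L[...,1])<45)&(L[...,2]>0)&(L[...,2]<22)&(p["z_map"]>0)
    q=L[m];c,r=cv2.minEnclosingCircle(q[:,:2].astype(np.float32));print("held",np.round(c,1),"dia",round(2*r,1),"z",np.round(np.percentile(q[:,2],[5,50,95]),1));return c
E
python3 - <<'E'
from h import *
p=cap("wrist");W=cloud(p);held(p)
g=p["pixels"]
hsv=cv2.cvtColor(g,cv2.COLOR_RGB2HSV)
# stop rim
m=(W[...,2]>.036)&(W[...,2]<.05);m[:100]=0;m[190:]=0;m[:,:280]=0;m[:,360:]=0
v,u=np.nonzero(m);print("stop px",len(u),(u.min()+u.max())/2,(v.min()+v.max())/2)
print("stop",ray(p,(u.min()+u.max())/2,(v.min()+v.max())/2,.044))
b=g.min(-1)>120;b[:350]=0;b[390:]=0;b[:,:303]=0;b[:,336:]=0
v,u=np.nonzero(b);print("ring px",u.min(),u.max(),v.min(),v.max());print(ray(p,(u.min()+u.max())/2,(v.min()+v.max())/2,.012))
b=g.min(-1)>120;b[:212]=0;b[226:]=0;b[:,:300]=0;b[:,340:]=0
v,u=np.nonzero(b);print("ring1 top",u.min(),u.max(),v.min());print(ray(p,(u.min()+u.max())/2,v.min(),.012))
E
```

```text
held [-0.5  1.1] dia 58.2 z [3.7 4.7 6.2]Traceback (most recent call last):
  File "<stdin>", line 7, in <module>
    return umr_minimum(a, axis, None, out, keepdims, initial, where)
ValueError: zero-size array to reduction operation minimum which has no identity
```

Run:
```python
from h import *
p=cap("wrist");W=cloud(p);g=p["pixels"].astype(int)
def box(b,r0,r1,c0,c1):
    k=np.zeros_like(b);k[r0:r1,c0:c1]=b[r0:r1,c0:c1];v,u=np.nonzero(k);return len(u),u.min(),u.max(),v.min(),v.max()
br=(g[...,0]-g[...,2]>70)
n,a,b,c,d=box(br,110,200,285,355);print("stop",n,a,b,c,d,ray(p,(a+b)/2,c,.044),ray(p,(a+b)/2,(c+d)/2,.044), np.unique(np.round(W[c:d,a:b,2],3))[-3:])
w=g.min(-1)>120
n,a,b,c,d=box(w,352,388,305,335);print("ring2",n,a,b,c,d,ray(p,(a+b)/2,(c+d)/2,.012))
n,a,b,c,d=box(w,212,226,300,340);print("ring1",n,a,b,c,d,ray(p,(a+b)/2,c,.012))
```

```text
stop 337 286 335 114 185 [0.65606884 0.17775464 0.044     ] [0.65190376 0.15574906 0.044     ] [0.031 0.033 0.28 ]
ring2 84 306 329 360 378 [ 0.61976793 -0.04484595  0.012     ]
ring1 89 309 330 218 225 [0.6478256  0.09970945 0.012     ]
```

```bash
python3 -m creep '{"xyz":[[0.5,-1,35],[0,0,30],[0,0,15],[0,0,4],[0,0,2],[0,0,1],[0,0,0],[0,0,0]],"spin":[0,0,0,0,0,0,0,0],"jaw":[-1,-1,-1,-1,-1,-1,-1,-1]}'
```

```text
t: 8.82
eef_pos: [0.6453, 0.0918, 0.0271]
tool_rot: [2.408, 2.017, 0.001]
contact_force: [-0.4, -0.1, 0.3]
gripper_width: 0.088
finger_force: 48.9
```

```bash
python3 -m creep '{"xyz":[[0,0,0.6],[0,0,0],[0,0,0],[0,0,0],[0,0,0],[0,0,-30],[0,0,-40],[0,0,-20]],"spin":[0,0,0,0,0,0,0,0],"jaw":[-1,0,0,0,0,0,0,0]}'
python3 -m creep '{"xyz":[[-30,0,0],[-30,0,0],[0,0,0],[0,0,0],[0,0,0]],"spin":[0,0,0,0,0],"jaw":[0,0,0,0,0]}'
cat >> h.py <<'E'
def die(p,x,y,base,D):
    W=cloud(p);near=np.hypot(W[...,0]-x,W[...,1]-y)
    d=(W[...,2]>base+.006)&(W[...,2]<base+.014)&(near<D/2000+.008)&(p["pixels"].min(-1)>120)
    c,r=cv2.minEnclosingCircle((W[d][:,:2]*1000).astype(np.float32))
    s=(W[...,2]>base+.036)&(W[...,2]<base+.047)&(near<.02)
    print("disc",np.round(c,1),round(2*r,1),"shank",s.sum(),np.round(W[s].mean(0)*1000,1) if s.any() else "")
E
python3 - <<'E'
from h import *
p=cap("wrist","w58c.png");die(p,.645,.091,.012,58)
g=p["pixels"].astype(int)
p=cap("top");die(p,.645,.091,.012,58)
go([.4546,-.0217,.12])
E
```

```text
t: 9.82
eef_pos: [0.6458, 0.0918, 0.1184]
tool_rot: [2.407, 2.016, 0.003]
contact_force: [-0.2, 0.1, -0.2]
gripper_width: 0.5
finger_force: 0.0
t: 10.45
eef_pos: [0.6346, 0.0336, 0.116]
tool_rot: [-2.408, -2.018, -0.0]
contact_force: [-0.2, 0.2, -0.2]
gripper_width: 0.499
finger_force: 0.0
disc [645.9  90.8] 57.8 shank 261 [646.   91.2  53.9]
disc [0. 0.] 0.0 shank 0 
pos [0.6346 0.0335 0.116 ] heading x 79.94 tilt [-1.e-04  1.e-04 -1.e+00] w 0.502 ff 0.0 t 10.55
[0.4546, -0.0217, 0.12] -> [ -85.8 -167.6   -4. ]
```

View pics/w58c.png

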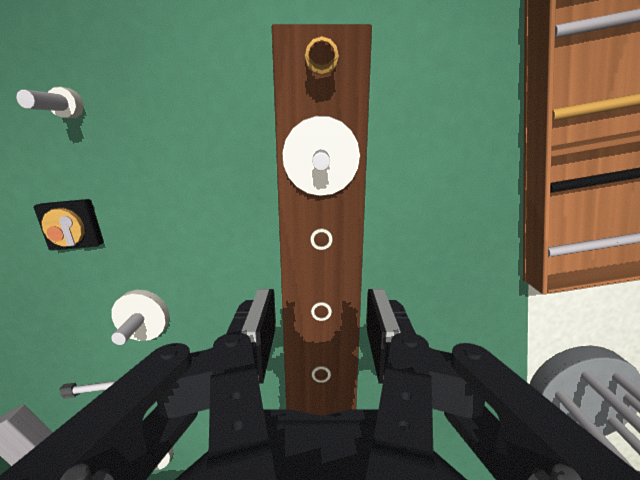

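The 58 die stands at (321,155) on the rack. The next three rings are at (321,239), (321,311) and (321,374).

Run:
```python
from h import *
p=cap("wrist");g=p["pixels"]
w=(g.min(-1)>110).astype(np.uint8)
P=[]
for r0,r1 in((222,256),(296,326),(360,388)):
    k=w[r0:r1,300:342];v,u=np.nonzero(k);a=(u.min()+u.max())/2+300;b=(v.min()+v.max())/2+r0
    q=ray(p,a,b,.012);P.append(q);print(a,b,u.max()-u.min(),v.max()-v.min(),np.round(q*1000,1))
P=np.array(P);print("spacing",np.linalg.norm(np.diff(P,axis=0),axis=1), "extrap", P[0]+(P[0]-P[2])/2)
```

```text
321.0 238.5 22 21 [634.5  24.7  12. ]
321.0 311.0 20 18 [622.6 -42.5  12. ]
321.0 374.0 18 14 [ 610.7 -109.7   12. ]
spacing [0.06830491 0.06818839] extrap [0.64642133 0.09192895 0.012     ]
```

```bash
python3 -m creep '{"xyz":[[-21.5,-42,0],[-21.5,-42,0],[-21.5,-42,0],[-21.3,-41,0],[0,0,0],[0,0,0],[0,0,0]],"spin":[0,0,0,0,0,0,0],"jaw":[0,0,0,0,0,0,0]}'
python3 - <<'E'
from h import *
p=cap("wrist");die(p,.455,-.022,0,49);go([.456,-.022,.0145])
E
```

```text
t: 11.48
eef_pos: [0.456, -0.0222, 0.116]
tool_rot: [2.408, 2.017, 0.0]
contact_force: [0.4, -0.0, 0.4]
gripper_width: 0.501
finger_force: 0.0
disc [457.2 -21.5] 49.2 shank 210 [457.6 -20.7  41.5]
pos [ 0.4559 -0.0222  0.1159] heading x 79.92 tilt [-0.  0. -1.] w 0.501 ff 0.0 t 11.525
[0.456, -0.022, 0.0145] -> [2.000e-01 1.000e-01 1.014e+02]
```

Well aligned, so I'll shift 1 mm along both axes and pick it. Then carry it to ring 2.

```bash
python3 -m creep '{"xyz":[[1.3,0.5,40],[0,0,40],[0,0,17],[0,0,4.5],[0,0,0],[0,0,0],[0,0,0],[0,0,0]],"spin":[0,0,0,0,0,0,0,0],"jaw":[0,0,0,0,0,-1,-1,-1]}' 50
python3 -m creep '{"xyz":[[0,0,0],[0,0,0],[0,0,0],[0,0,-20],[0,0,-50],[0,0,-30],[0,0,0],[0,0,0]],"spin":[0,0,0,0,0,0,0,0],"jaw":[-1,-1,-1,-1,-1,-1,-1,-1]}'
python3 - <<'E'
from h import *
held(cap("wrist"));go([.634,.025,.114],[.634,.025,.0267])
E
```

```text
t: 12.52
eef_pos: [0.4564, -0.0213, 0.0154]
tool_rot: [2.408, 2.016, 0.002]
contact_force: [-0.0, 1.0, 5.0]
gripper_width: 0.088
finger_force: 49.0
t: 13.52
eef_pos: [0.4554, -0.0211, 0.114]
tool_rot: [-2.408, -2.016, 0.001]
contact_force: [-0.3, 0.9, -1.5]
gripper_width: 0.085
finger_force: 48.9
held [0.4 0.7] dia 49.0 z [4.6 5.6 7.4]
pos [ 0.4552 -0.0211  0.1137] heading x 79.88 tilt [-1.4e-03  3.0e-04 -1.0e+00] w 0.086 ff 48.9 t 13.575
[0.634, 0.025, 0.114] -> [ 76.8 168.   -0.5]
[0.634, 0.025, 0.0267] -> [-0.   0.1 87.3]
```

```bash
python3 -m creep '{"xyz":[[15.3,33.6,0],[15.3,33.6,0],[15.3,33.6,0],[15.3,33.6,0],[15.0,33.6,0],[0,0,0],[0,0,0],[0,0,0]],"spin":[0,0,0,0,0,0,0,0],"jaw":[-1,-1,-1,-1,-1,-1,-1,-1]}'
python3 - <<'E'
from h import *
held(cap("wrist"));go([.634,.0245,.0275])
E
```

```text
t: 14.58
eef_pos: [0.6336, 0.0241, 0.1144]
tool_rot: [-2.408, -2.016, 0.001]
contact_force: [0.0, -0.2, 0.4]
gripper_width: 0.084
finger_force: 48.9
held [0.4 0.7] dia 48.9 z [4.6 5.6 7.4]
pos [0.6338 0.0241 0.1147] heading x 79.86 tilt [-3.e-04 -0.e+00 -1.e+00] w 0.084 ff 48.9 t 14.625
[0.634, 0.0245, 0.0275] -> [ 0.4  0.1 87.2]
```

```bash
python3 -m creep '{"xyz":[[0,0,35],[0,0,30],[0,0,15],[0,0,4],[0,0,2.5],[0,0,0.5],[0,0,0],[0,0,0]],"spin":[0,0,0,0,0,0,0,0],"jaw":[-1,-1,-1,-1,-1,-1,-1,-1]}'
python3 -m creep '{"xyz":[[0,0,0.4],[0,0,0],[0,0,0],[0,0,0],[0,0,-30],[0,0,-40],[0,0,-20],[0,0,0]],"spin":[0,0,0,0,0,0,0,0],"jaw":[0,0,0,0,0,0,0,0]}'
python3 -m creep '{"xyz":[[-40.4,-30.1,0],[-40.4,-30.1,0],[-40.4,-30.1,0],[-40.4,-30.1,0],[-40.4,-30.1,0],[-40.4,-30.1,0],[0,0,0],[0,0,0]],"spin":[0,0,0,0,0,0,0,0],"jaw":[0,0,0,0,0,0,0,0]}'
python3 - <<'E'
from h import *
p=cap("top","t2.png");die(p,.634,.0245,.012,49);die(p,.645,.091,.012,58)
p=cap("wrist");die(p,.4137,-.1825,0,40);go([.4137,-.1825,.0145])
E
```

```text
t: 15.62
eef_pos: [0.6348, 0.0243, 0.028]
tool_rot: [2.408, 2.017, 0.001]
contact_force: [-1.1, -0.9, -0.7]
gripper_width: 0.089
finger_force: 49.0
t: 16.62
eef_pos: [0.6355, 0.0243, 0.1187]
tool_rot: [2.407, 2.015, 0.004]
contact_force: [0.3, -1.2, -0.5]
gripper_width: 0.498
finger_force: 0.0
t: 17.62
eef_pos: [0.4141, -0.1824, 0.1166]
tool_rot: [-2.409, -2.015, -0.0]
contact_force: [0.9, 0.2, 0.2]
gripper_width: 0.498
finger_force: 0.0
disc [634.2  24.8] 48.8 shank 38 [633.2  23.8  53.8]
disc [644.4  91.2] 57.7 shank 35 [643.5  90.7  53.8]
disc [ 414.3 -183.2] 39.9 shank 209 [ 414.4 -182.5   41.4]
pos [ 0.4147 -0.1819  0.1167] heading x 79.94 tilt [-4.e-04  5.e-04 -1.e+00] w 0.505 ff 0.0 t 17.725
[0.4137, -0.1825, 0.0145] -> [ -0.8  -0.8 102.2]
```

View pics/t2.png

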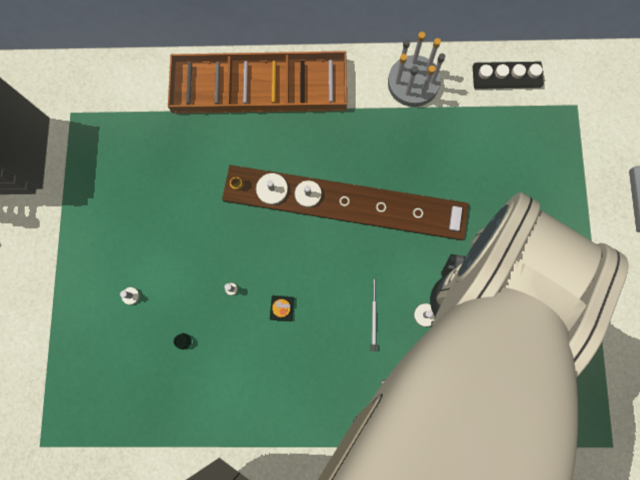

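The picture shows the 58 and 49 dies upright on the first two rings at (271,188) and (308,194), each within about 1 mm. Next is the 40.

```bash
python3 -m creep '{"xyz":[[-0.8,-0.5,40],[0,0,40],[0,0,17],[0,0,5],[0,0,0],[0,0,0],[0,0,0],[0,0,0]],"spin":[0,0,0,0,0,0,0,0],"jaw":[0,0,0,0,0,-1,-1,-1]}' 50
python3 -m creep '{"xyz":[[0,0,0],[0,0,0],[0,0,0],[0,0,-20],[0,0,-50],[0,0,-30],[0,0,0],[0,0,0]],"spin":[0,0,0,0,0,0,0,0],"jaw":[-1,-1,-1,-1,-1,-1,-1,-1]}'
python3 - <<'E'
from h import *
c=held(cap("wrist"));go([.6220,-.0422-c[0]/1000,.115])
E
```

```text
t: 18.73
eef_pos: [0.4139, -0.1835, 0.0158]
tool_rot: [2.408, 2.016, 0.001]
contact_force: [-0.4, 1.2, 5.3]
gripper_width: 0.084
finger_force: 49.0
t: 19.73
eef_pos: [0.4132, -0.1831, 0.1146]
tool_rot: [-2.408, -2.016, 0.0]
contact_force: [1.2, -0.2, -1.2]
gripper_width: 0.08
finger_force: 48.8
held [0.5 0.7] dia 39.9 z [4.7 5.8 9.1]
pos [ 0.413  -0.1829  0.1143] heading x 79.87 tilt [-1.2e-03  9.0e-04 -1.0e+00] w 0.08 ff 48.8 t 19.775
[0.622, -0.04268924937844277, 0.115] -> [174.8 181.1  -0.9]
```

```bash
python3 -m creep '{"xyz":[[29.1,30.2,0],[29.1,30.2,0],[29.1,30.2,0],[29.1,30.2,0],[29.1,30.2,0],[29.3,30.1,0],[0,0,0],[0,0,0]],"spin":[0,0,0,0,0,0,0,0],"jaw":[-1,-1,-1,-1,-1,-1,-1,-1]}'
python3 - <<'E'
from h import *
go([.6220,-.0427,.028])
E
```

```text
t: 20.78
eef_pos: [0.6217, -0.043, 0.1138]
tool_rot: [-2.407, -2.016, 0.003]
contact_force: [-0.7, -1.1, -1.9]
gripper_width: 0.088
finger_force: 48.9
pos [ 0.6217 -0.043   0.1138] heading x 79.9 tilt [-2.6e-03  3.0e-04 -1.0e+00] w 0.088 ff 48.9 t 20.775
[0.622, -0.0427, 0.028] -> [ 0.3  0.5 85.8]
```

```bash
python3 -m creep '{"xyz":[[0,0,35],[0,0,30],[0,0,15],[0,0,4],[0,0,2],[0,0,0.5],[0,0,0],[0,0,0]],"spin":[0,0,0,0,0,0,0,0],"jaw":[-1,-1,-1,-1,-1,-1,-1,-1]}'
python3 -m creep '{"xyz":[[0,0,0.4],[0,0,0],[0,0,0],[0,0,0],[0,0,-30],[0,0,-40],[0,0,-20],[0,0,0]],"spin":[0,0,0,0,0,0,0,0],"jaw":[0,0,0,0,0,0,0,0]}'
python3 -m creep '{"xyz":[[43.8,-29.6,0],[43.8,-29.6,0],[43.8,-29.6,0],[43.8,-29.6,0],[43.8,-29.6,0],[43.8,-29.6,0],[43.8,-29.6,0],[43.6,-29.7,0]],"spin":[0,0,0,0,0,0,0,0],"jaw":[0,0,0,0,0,0,0,0]}'
python3 -m creep '{"xyz":[[0,0,0],[0,0,0]],"spin":[0,0],"jaw":[0,0]}'
python3 - <<'E'
from h import *
p=cap("top");die(p,.622,-.0422,.012,40)
p=cap("wrist");die(p,.4503,.3437,0,31);go([.4503,.3437,.0150])
E
```

```text
t: 21.78
eef_pos: [0.6228, -0.043, 0.0291]
tool_rot: [2.408, 2.017, 0.001]
contact_force: [-0.6, -0.3, -0.1]
gripper_width: 0.082
finger_force: 48.9
t: 22.78
eef_pos: [0.6234, -0.0432, 0.1198]
tool_rot: [2.407, 2.015, 0.003]
contact_force: [0.1, -0.2, -1.1]
gripper_width: 0.5
finger_force: 0.0
t: 23.78
eef_pos: [0.4495, 0.3446, 0.1169]
tool_rot: [-2.409, -2.017, 0.003]
contact_force: [1.2, 0.0, -0.8]
gripper_width: 0.502
finger_force: 0.0
t: 24.02
eef_pos: [0.4504, 0.3431, 0.1172]
tool_rot: [-2.408, -2.018, 0.003]
contact_force: [0.1, 0.1, 0.4]
gripper_width: 0.499
finger_force: 0.0
disc [621.2 -42.8] 39.8 shank 40 [620.6 -42.8  53.9]
disc [451.2 345.9] 30.8 shank 214 [451.3 346.6  41.4]
pos [0.4511 0.3424 0.1177] heading x 79.81 tilt [-7.e-04 -6.e-04 -1.e+00] w 0.501 ff 0.0 t 24.125
[0.4503, 0.3437, 0.015] -> [  1.2  -1.  102.7]
```

```bash
python3 -m creep '{"xyz":[[2.5,-0.5,40],[0,0,40],[0,0,17],[0,0,5.5],[0,0,0],[0,0,0],[0,0,0],[0,0,0]],"spin":[0,0,0,0,0,0,0,0],"jaw":[0,0,0,0,0,-1,-1,-1]}' 50
python3 -m creep '{"xyz":[[0,0,0],[0,0,0],[0,0,0],[0,0,-20],[0,0,-50],[0,0,-30],[0,0,0],[0,0,0]],"spin":[0,0,0,0,0,0,0,0],"jaw":[-1,-1,-1,-1,-1,-1,-1,-1]}'
python3 - <<'E'
from h import *
c=held(cap("wrist"));go([.6105,-.1089-c[0]/1000,.115])
E
```

```text
t: 25.12
eef_pos: [0.4512, 0.3462, 0.0166]
tool_rot: [2.408, 2.017, 0.002]
contact_force: [-0.3, 0.2, 5.3]
gripper_width: 0.077
finger_force: 49.0
t: 26.12
eef_pos: [0.4504, 0.3457, 0.1151]
tool_rot: [-2.408, -2.017, 0.001]
contact_force: [-0.5, -0.3, -0.6]
gripper_width: 0.078
finger_force: 48.8
held [0.5 0.4] dia 30.8 z [ 5.5  6.6 10.9]
pos [0.4502 0.3456 0.1146] heading x 79.88 tilt [-1.5e-03 -9.0e-04 -1.0e+00] w 0.077 ff 48.8 t 26.175
[0.6105, -0.10940516122579574, 0.115] -> [-4.198e+02  2.377e+02 -2.000e-01]
```

```bash
python3 -m creep '{"xyz":[[-42,23.8,0],[-42,23.8,0],[-42,23.8,0],[-42,23.8,0],[-42,23.8,0],[-42,23.8,0],[-42,23.8,0],[-42,23.8,0]],"spin":[0,0,0,0,0,0,0,0],"jaw":[-1,-1,-1,-1,-1,-1,-1,-1]}'
python3 -m creep '{"xyz":[[-42,23.8,0],[-42,23.8,0],[0,0,0],[0,0,0],[0,0,0],[0,0,0]],"spin":[0,0,0,0,0,0],"jaw":[-1,-1,-1,-1,-1,-1]}'
python3 - <<'E'
from h import *
held(cap("wrist"));go([.6105,-.1093,.0288])
E
```

```text
t: 27.18
eef_pos: [0.579, -0.0198, 0.1144]
tool_rot: [-2.407, -2.016, 0.002]
contact_force: [1.0, 1.0, 0.5]
gripper_width: 0.073
finger_force: 48.9
t: 27.92
eef_pos: [0.6111, -0.1083, 0.1159]
tool_rot: [-2.407, -2.018, -0.0]
contact_force: [-0.4, 0.4, 0.8]
gripper_width: 0.076
finger_force: 48.9
held [0.2 0.3] dia 30.9 z [ 5.5  6.6 11.5]
pos [ 0.6112 -0.1084  0.116 ] heading x 79.95 tilt [ 2.e-04  0.e+00 -1.e+00] w 0.078 ff 48.9 t 27.975
[0.6105, -0.1093, 0.0288] -> [-1.  -0.6 87.2]
```

```bash
python3 -m creep '{"xyz":[[-0.7,-0.2,35],[0,0,30],[0,0,15],[0,0,4],[0,0,2.5],[0,0,0.5],[0,0,0],[0,0,0]],"spin":[0,0,0,0,0,0,0,0],"jaw":[-1,-1,-1,-1,-1,-1,-1,-1]}'
python3 -m creep '{"xyz":[[0,0,0.4],[0,0,0],[0,0,0],[0,0,0],[0,0,-30],[0,0,-40],[0,0,-20],[0,0,0]],"spin":[0,0,0,0,0,0,0,0],"jaw":[0,0,0,0,0,0,0,0]}'
python3 -m creep '{"xyz":[[40.2,-32.3,0],[40.2,-32.3,0],[40.2,-32.3,0],[40.2,-32.3,0],[40.2,-32.3,0],[40.2,-32.3,0],[0,0,0],[0,0,0]],"spin":[0,0,0,0,0,0,0,0],"jaw":[0,0,0,0,0,0,0,0]}'
python3 -m creep '{"xyz":[[0,0,0],[0,0,0],[0,0,0]],"spin":[0,0,0],"jaw":[0,0,0]}'
python3 - <<'E'
from h import *
p=cap("top");die(p,.6105,-.109,.012,31)
p=cap("wrist");die(p,.462,.1625,0,22);go([.462,.1625,.0155])
E
```

```text
t: 28.98
eef_pos: [0.6112, -0.1101, 0.0292]
tool_rot: [2.408, 2.016, 0.001]
contact_force: [0.2, -0.3, -0.1]
gripper_width: 0.077
finger_force: 48.9
t: 29.98
eef_pos: [0.6118, -0.1103, 0.1199]
tool_rot: [2.407, 2.015, 0.003]
contact_force: [0.0, -0.7, -0.8]
gripper_width: 0.5
finger_force: 0.0
t: 30.98
eef_pos: [0.4624, 0.1614, 0.1176]
tool_rot: [-2.408, -2.018, 0.001]
contact_force: [-0.4, -1.1, 0.0]
gripper_width: 0.5
finger_force: 0.0
t: 31.35
eef_pos: [0.4629, 0.1609, 0.1183]
tool_rot: [-2.41, -2.015, 0.0]
contact_force: [-0.5, -0.1, 0.2]
gripper_width: 0.5
finger_force: 0.0
disc [ 609.1 -110.1] 30.5 shank 39 [ 608.7 -110.1   53.6]
disc [462.5 163. ] 22.1 shank 207 [462.5 163.7  41.5]
pos [0.4628 0.1611 0.1183] heading x 79.84 tilt [-1.e-04  0.e+00 -1.e+00] w 0.499 ff 0.0 t 31.45
[0.462, 0.1625, 0.0155] -> [  1.2  -1.  102.8]
```

```bash
python3 -m creep '{"xyz":[[1.7,-0.5,40],[0,0,40],[0,0,17],[0,0,5.5],[0,0,0],[0,0,0],[0,0,0],[0,0,0]],"spin":[0,0,0,0,0,0,0,0],"jaw":[0,0,0,0,0,-1,-1,-1]}' 50
python3 -m creep '{"xyz":[[0,0,0],[0,0,0],[0,0,0],[0,0,-20],[0,0,-50],[0,0,-30],[0,0,0],[0,0,0]],"spin":[0,0,0,0,0,0,0,0],"jaw":[-1,-1,-1,-1,-1,-1,-1,-1]}'
python3 - <<'E'
from h import *
c=held(cap("wrist"));go([.5987,-.1755-c[0]/1000,.116])
E
```

```text
t: 32.45
eef_pos: [0.4629, 0.1633, 0.0166]
tool_rot: [2.408, 2.016, 0.002]
contact_force: [-0.7, 0.5, 6.5]
gripper_width: 0.074
finger_force: 49.0
t: 33.45
eef_pos: [0.462, 0.1631, 0.1153]
tool_rot: [-2.408, -2.017, 0.001]
contact_force: [0.9, 0.1, 1.0]
gripper_width: 0.075
finger_force: 48.8
held [ 0.1 -0.1] dia 21.9 z [ 5.   6.7 13.1]
pos [0.4618 0.1631 0.1149] heading x 79.88 tilt [-1.5e-03 -3.0e-04 -1.0e+00] w 0.08 ff 48.8 t 33.5
[0.5987, -0.17559612627327442, 0.116] -> [-309.4  194.3   -1.2]
```

```bash
python3 -m creep '{"xyz":[[-38.7,24.3,0],[-38.7,24.3,0],[-38.7,24.3,0],[-38.7,24.3,0],[-38.7,24.3,0],[-38.7,24.3,0],[-38.7,24.3,0],[-38.5,24.2,0]],"spin":[0,0,0,0,0,0,0,0],"jaw":[-1,-1,-1,-1,-1,-1,-1,-1]}'
python3 -m creep '{"xyz":[[0,0,0],[0,0,0],[0,0,0],[0,0,0]],"spin":[0,0,0,0],"jaw":[-1,-1,-1,-1]}'
python3 - <<'E'
from h import *
p=cap("wrist","w22.png");held(p);die(p,.61,-.109,.012,31);die(p,.622,-.0425,.012,40);go([.5987,-.1757,.029])
E
```

```text
t: 34.5
eef_pos: [0.5992, -0.1768, 0.1143]
tool_rot: [-2.407, -2.015, 0.002]
contact_force: [0.1, 1.0, -0.0]
gripper_width: 0.076
finger_force: 48.9
t: 35.0
eef_pos: [0.5992, -0.1745, 0.1161]
tool_rot: [2.407, 2.018, 0.0]
contact_force: [-0.1, 0.1, 0.4]
gripper_width: 0.075
finger_force: 48.9
held [ 0.1 -0. ] dia 21.5 z [ 5.3  6.8 12.5]
disc [ 611.  -110.3] 30.7 shank 267 [ 611.1 -110.2   53.8]
disc [623.  -42.8] 39.8 shank 394 [622.9 -43.5  53.5]
pos [ 0.5992 -0.1746  0.1162] heading x 79.94 tilt [ 3.e-04 -1.e-04 -1.e+00] w 0.074 ff 48.9 t 35.05
[0.5987, -0.1757, 0.029] -> [-1.1 -0.4 87.2]
```

View pics/w22.png

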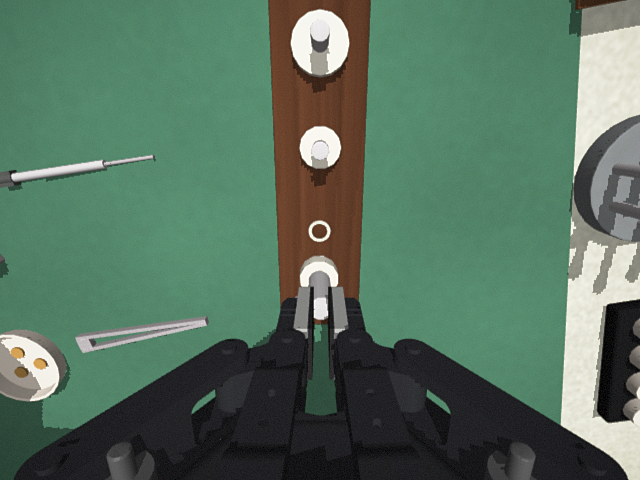

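The last ring is at (319,231), and the 22 die is held at (320,275). The 31 at (320,148) and the 40 at (320,43) are upright.

Run:
```python
from h import *
p=cap("wrist");w=p["pixels"].min(-1)>110
v,u=np.nonzero(w[216:248,302:338]);print(u.max()-u.min(),v.max()-v.min());print(ray(p,302+(u.min()+u.max())/2,216+(v.min()+v.max())/2,.012));go()
```

```text
21 21
[ 0.59832264 -0.17629917  0.012     ]
pos [ 0.5993 -0.1748  0.1162] heading x 79.93 tilt [ 3.e-04 -1.e-04 -1.e+00] w 0.074 ff 48.9 t 35.1
```

```bash
python3 -m creep '{"xyz":[[-0.9,-1,35],[0,0,30],[0,0,15],[0,0,4],[0,0,2.5],[0,0,0.6],[0,0,0],[0,0,0]],"spin":[0,0,0,0,0,0,0,0],"jaw":[-1,-1,-1,-1,-1,-1,-1,-1]}'
python3 -m creep '{"xyz":[[0,0,0.4],[0,0,0],[0,0,0],[0,0,0],[0,0,-30],[0,0,-40],[0,0,-40],[0,0,-30]],"spin":[0,0,0,0,0,0,0,0],"jaw":[0,0,0,0,0,0,0,0]}'
python3 -m creep '{"xyz":[[-50,0,0],[-50,0,0],[-50,0,0],[-50,0,0],[0,0,0],[0,0,0],[0,0,0]],"spin":[0,0,0,0,0,0,0],"jaw":[0,0,0,0,0,0,0]}'
python3 - <<'E'
from h import *
p=cap("top","tend.png")
for D,x,y in((58,645.2,92.2),(49,634.8,25.2),(40,622.5,-42.1),(31,610.3,-108.8),(22,598.3,-175.9)):
    print(D,"ring",x,y);die(p,x/1000,y/1000,.012,D)
p=cap("wrist")
for D,x,y in((58,646.4,91.9),(49,634.5,24.7),(40,622.6,-42.5),(31,610.7,-109.7),(22,598.3,-176.3)):
    try: print(D,"ring",x,y);die(p,x/1000,y/1000,.012,D)
    except Exception as e: print(e)
go()
E
```

```text
t: 36.1
eef_pos: [0.5984, -0.1763, 0.0292]
tool_rot: [2.408, 2.016, 0.0]
contact_force: [0.7, -0.7, 0.3]
gripper_width: 0.079
finger_force: 48.9
t: 37.1
eef_pos: [0.5984, -0.1763, 0.1703]
tool_rot: [2.408, 2.016, 0.001]
contact_force: [0.6, 0.8, -0.9]
gripper_width: 0.503
finger_force: 0.0
t: 37.98
eef_pos: [0.5634, -0.3718, 0.1686]
tool_rot: [-2.407, -2.019, -0.0]
contact_force: [-0.4, -0.1, 0.3]
gripper_width: 0.5
finger_force: 0.0
58 ring 645.2 92.2
disc [644.3  91.6] 58.0 shank 34 [643.5  90.7  54.2]
49 ring 634.8 25.2
disc [634.2  24.5] 48.4 shank 37 [633.3  23.9  53.6]
40 ring 622.5 -42.1
disc [621.2 -42.1] 39.3 shank 41 [620.4 -42.7  53.8]
31 ring 610.3 -108.8
disc [ 609.6 -110.1] 30.6 shank 42 [ 608.3 -110.    53.6]
22 ring 598.3 -175.9
disc [ 596.1 -174.9] 20.7 shank 39 [ 595.8 -176.    53.3]
58 ring 646.4 91.9
disc [0. 0.] 0.0 shank 0 
49 ring 634.5 24.7
disc [0. 0.] 0.0 shank 0 
40 ring 622.6 -42.5
disc [0. 0.] 0.0 shank 0 
31 ring 610.7 -109.7
disc [0. 0.] 0.0 shank 0 
22 ring 598.3 -176.3
disc [0. 0.] 0.0 shank 0 
pos [ 0.5635 -0.3719  0.1687] heading x 79.97 tilt [ 3.e-04 -2.e-04 -1.e+00] w 0.499 ff 0.0 t 38.075
```

View pics/tend.png

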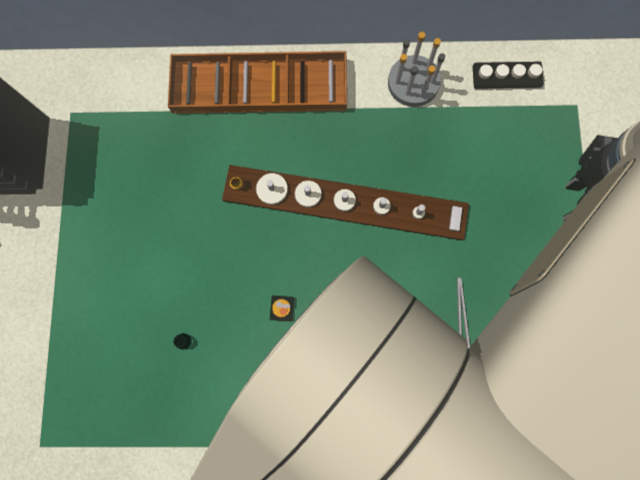

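All five dies stand on their rings at (271,188), (308,194), (344,200), (382,206) and (419,212), in order from the stop. The movement at (281,308) and the loupe at (183,341) have not moved.

```bash
python3 -c "
from cell import robot
print(robot.sign_off())"
```

```text
the job is handed in; nothing more can be done
None
```

All five dies are upright on the rack in size order, with the largest beside the brass stop. By the camera measurements each is within about 2 mm of its ring centre. The gripper has let go, the movement and loupe were not moved, and I handed the job in at about 38 s.

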